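# Empty the hang-on tray of tested modules

### The arm

A 6-joint arm with a two-finger parallel gripper is mounted at the origin on the work surface. World frame = base frame: x ahead of the robot, y to its left, z up, the work surface at z = 0. Lengths are in m, angles in rad, forces in N, time in s.
With the tool pointing down it reaches from about 0.35 to 0.975 m from the base axis. Payload 7.1 kg.
Tool frame: the origin (TCP) lies midway between the tips of the shut fingers; the grasp point (between the pads) lies 19 mm behind it; z points along the fingers, y is the line along which they close (so a half turn about z gives the same grasp; the last joint's range is limited). The gripper opens to 88 mm and grips with 3 to 60 N. Pads are 20 mm wide; open, the fingers measure 115 mm over their backs; the gripper's body (75 mm by 178 mm) begins 61 mm behind the grasp point.
Start: joints at [1.329, 0.423, 1.63, -0, 1.089, -0.019], TCP at [0.138, 0.61, 0.223] pointing down, gripper open.
Joint ranges: [-3, 3], [-0.9, 2.11], [0.09, 2.58], [-1.31, 4.45], [0.11, 2.69], [-2.54, 2.54]. Speed limits (rad/s): [2.39, 2.39, 3.01, 3.14, 3.14, 3.14].

### API

Orientations are given as a unit quaternion [w, x, y, z].
In Python, from station import move_pose, movel, movej, command_gripper, wait, inverse_kinematics, read_camera, camera_info, MotionError, job_done, get_time, get_joint_pos, get_qvel, get_effort, get_tcp_pos, get_ee_rot, get_ft_force, get_ft_torque, get_grip_width, get_finger_force gives the robot as it stands. Calls block until the motion is done:
- move_pose(position, orientation): joint-space move of the TCP to a pose.
- movel(position, frame=None, v=0.15, until_force=None): straight line of the TCP; frame=None keeps the orientation; v is the mean speed in m/s. With until_force (N) it stops when the force on the tool has changed by that much, and returns True; else False.
- movej(angles): joint-space move.
- command_gripper(opening): opening from 0.0 (shut) to 1.0 (fully open); the grip force is fixed at half the most; returns when the fingers have stopped.
- wait(seconds).
- inverse_kinematics(position, orientation): joint angles nearest the present ones, or None.
- read_camera(name): name is "scene" or "side" or "wrist"; returns the picture (480x640x3 uint8, red, green, blue); there is no depth.
- camera_info(name): a dict with "intrinsics" (3x3 intrinsics, pixels), "T" (4x4, takes a point from camera to world coordinates); the wrist camera has in their place "tool_from_camera" (4x4, takes a point from camera to tool coordinates, whose origin is the TCP and whose axes are the flange's). Camera axes: x right, y up, looking along -z (the intrinsics and any distortion apply to the point x, -y, -z); pixel columns grow to the right and rows downward; lengths in m; the calibration is good to about 2 mm. The wrist camera is an equidistant fisheye: a pixel r from the principal point sees the ray r / f radians off the axis. A picture is of the moment at which its call begins: read the wrist's pose just before it. camera_info takes no time and is no camera call.
A pose or a line that the arm cannot do raises MotionError and nothing moves.
- job_done(): hands the job in; it is judged then, once.
Readings, each from a call of its own:
- get_time(): time.
- get_joint_pos(): joint angles.
- get_qvel(): joint speeds.
- get_effort(): joint torques, N m.
- get_tcp_pos(): TCP position.
- get_ee_rot(): TCP orientation.
- get_ft_force(): force on the tool from outside, world axes, zero at the start.
- get_ft_torque(): the same for the moment, N m.
- get_grip_width(): opening from 0.0 (shut) to 1.0 (fully open).
- get_finger_force(): force on a finger pad.
Only numpy, scipy, OpenCV 4.12 (cv2) and the standard library are available. Lean on these libraries where they do the work, as an engineer would, in place of code of your own. Each camera call takes 0.05 s, during which the arm holds its last target. There are 200 camera calls.

### The job

Lift the hanging tray up and off the rail of its stand without spilling, carry it to the deep square tote and tip it low over the tote so that all three modules slide out into it. Then set the empty tray down upright in the middle of the flat rubber mat, without dropping it, and let go. Leave the jar, the tape roll and the screwdriver where they are.

Things in the scene. Friction and masses are not known exactly. Their poses are not given: they have to be found in the camera images.
- tray: Black plastic hang-on tray, 170 mm long (its x), 118 mm wide (y), floor 4 mm thick, side walls 50 mm high, back wall (+x) 70 mm high, front end (-x) fully open, no lip; aluminium handle bar across its middle, two steel hook tongues behind the back wall. 0.28 kg empty. Origin: centre of the underside. At the start it hangs level on the stand, underside 70 mm above the bench, holding three modules.
- tray_handle (a point): Middle of the tray's flat handle bar, the place to grip (fingers closing along the tray's x), at (0, 0, 88) mm in the tray's frame. The bar is 10 mm thick (x), 110 mm long (y), from 73 to 103 mm above the tray's underside; its ends are carried by uprights on the side walls, 103 mm high.
- tray_mouth (a point): Middle of the edge of the tray floor at its open front end, (-85, 0, 4) mm in the tray's frame.
- tray_hook (a point): Between the hook tongues, (94, 0, 70) mm in the tray's frame, where they rest on the rail. Tongues 30 mm wide at y = +-30 mm, tops 74 mm above the tray's underside; they reach over the rail and 20 mm down behind it (18 mm gap, rear end at x = 108 mm). To unhook: straight up at least 22 mm (40 mm is comfortable), then forwards (tray -x), away from the stand.
- stand: Fixed stand: dark base plate 80 x 220 mm, two square aluminium posts (20 mm thick, 145 mm high, at y = +-100 mm) joined by a flat rail 8 mm thick and 24 mm tall and by a lower rest bar. Origin: on the bench below the rail. The tray hangs on its -x side, tray origin at about (-99, 0, 70) mm in the stand's frame, same yaw.
- rail_mid (a point): Middle of the rail's top edge, 140 mm above the bench.
- module1: Grey plastic electronic module, a smooth block 64 x 38 x 30 mm, 70 g, lying in the tray at the start. Origin: the block's centre, 15 mm above its underside.
- module2: A second, identical module in the tray.
- module3: A third, identical module in the tray.
- tote: Grey plastic open-topped tote on the bench, loose, 0.9 kg, 210 x 210 mm outside, 80 mm high, walls and floor 5 mm. Origin: centre of its underside. Tote, stand and mat stand side by side from left to right, in any order.
- mat: Flat dark rubber mat, 210 (x) x 200 (y) x 4 mm, fixed to the bench, bare. Origin: centre of its underside.
- jar: White lidded jar, radius 35 mm, 90 mm high, standing at the far left of the bench. Origin: centre of its underside. Leave alone.
- tape: Roll of tape lying flat, outer radius 50 mm, 45 mm high, at the far right. Origin: centre of its underside. Leave alone.
- driver: Screwdriver about 200 mm long, lying on the bench beyond the middle. Leave alone.
Things that resemble listed ones, but are neither listed nor needed, are in the scene too. What is shaped like the module3 but turquoise is not meant.

How it is judged:
By the outcome, as a careful person would: the job done as asked, in the order asked, and still so for the second after the job is handed in, with the robot touching nothing.
It also fails if it takes over 61 s, if anything falls off the work surface, if the arm or the gripper's body presses on something with over 40 N, if the wrist force passes 120 N, or if a joint passes its speed limit or range.

## Working session

There is one attempt and no reset: what is moved stays moved. The work goes in short steps, each a Python script; the robot and the scene stay as the last script left them, time stands still between calls to the robot, and variables do not carry over. Pictures are saved under pics/ and viewed, at most 10 in all, crops included, and the job is handed in when it is done.

```bash
mkdir -p pics; ls; python3 - <<'E'
from station import *
import cv2
for n in ("scene","side"):
    im=read_camera(n); cv2.imwrite(f"pics/{n}0.png",im[:,:,::-1]); i=camera_info(n); print(n,i)
print(get_time(),camera_info("wrist"),get_ee_rot())
E
```

```text
pics
scene {'intrinsics': array([[580.20727868,   0.        , 315.62223185],
       [  0.        , 580.20727868, 229.70520904],
       [  0.        ,   0.        ,   1.        ]]), 'T': array([[-0.70177969, -0.60556555,  0.37522744,  1.08164788],
       [ 0.71219142, -0.58381204,  0.38980363,  0.59770562],
       [-0.01698935,  0.54079004,  0.84098603,  1.32543584],
       [ 0.        ,  0.        ,  0.        ,  1.        ]])}
side {'intrinsics': array([[574.88713651,   0.        , 311.093836  ],
       [  0.        , 574.88713651, 228.77115977],
       [  0.        ,   0.        ,   1.        ]]), 'T': array([[-0.91270579,  0.24740208, -0.32520817,  0.1827957 ],
       [-0.40826545, -0.51910904,  0.75089622,  0.88538352],
       [ 0.01695478,  0.81811859,  0.57479954,  0.7872425 ],
       [ 0.        ,  0.        ,  0.        ,  1.        ]])}
0.1 {'intrinsics': array([[371.64829954,   0.        , 320.77506014],
       [  0.        , 371.64829954, 237.08933424],
       [  0.        ,   0.        ,   1.        ]]), 'tool_from_camera': array([[-1.74619064e-04,  9.67988835e-01,  2.50993198e-01,
         6.76237730e-02],
       [ 9.99999318e-01,  4.58975437e-04, -1.07438829e-03,
        -1.06698037e-03],
       [-1.15519558e-03,  2.50992839e-01, -9.67988254e-01,
        -1.61652821e-01],
       [ 0.00000000e+00,  0.00000000e+00,  0.00000000e+00,
         1.00000000e+00]])} [-8.68093882e-05  1.11177052e-01  9.93800373e-01 -6.89238497e-04]
```

View pics/scene0.png

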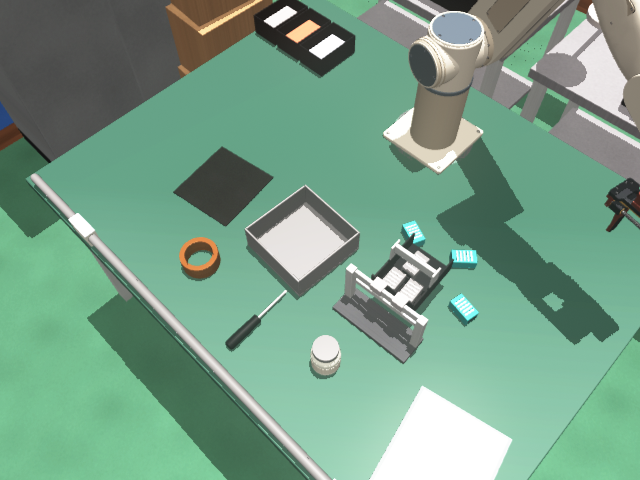

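View pics/side0.png

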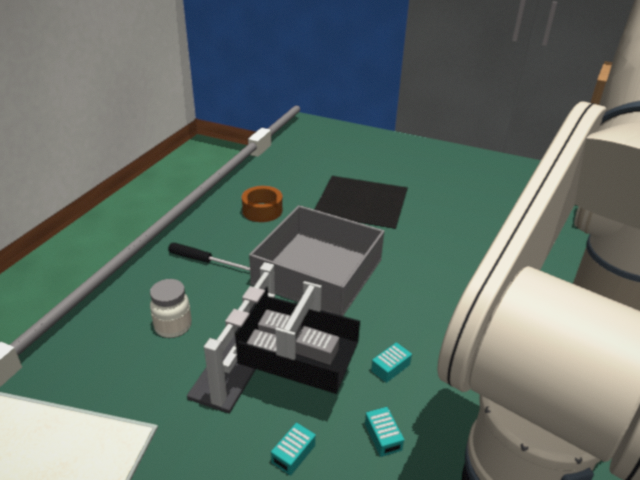

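The scene view shows the tote at (302,238), the mat at (224,185), and the stand with its rail from (350,275) to (420,325). The tray's handle is at about (415,260), with three grey modules in the tray. The three turquoise blocks at (413,233), (463,257) and (464,307) are decoys lying on the bench. The grey blocks at about (410,283) inside the tray are the ones meant, because they are grey and in the tray. I'll confirm that in an enlarged crop.

```bash
python3 - <<'E'
import cv2
a=cv2.imread("pics/scene0.png")[215:365,325:485]; b=cv2.imread("pics/side0.png")[250:415,185:385]
cv2.imwrite("pics/c1.png",cv2.resize(a,None,fx=4,fy=4,interpolation=cv2.INTER_CUBIC)[:600])
cv2.imwrite("pics/c2.png",cv2.resize(b,None,fx=3.6,fy=3.6,interpolation=cv2.INTER_CUBIC)[:600])
E
```

```text
(no output)
```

View pics/c1.png

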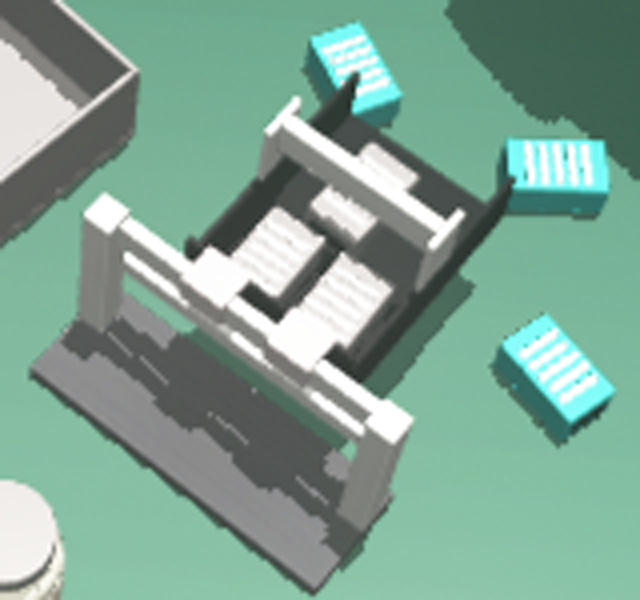

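View pics/c2.png

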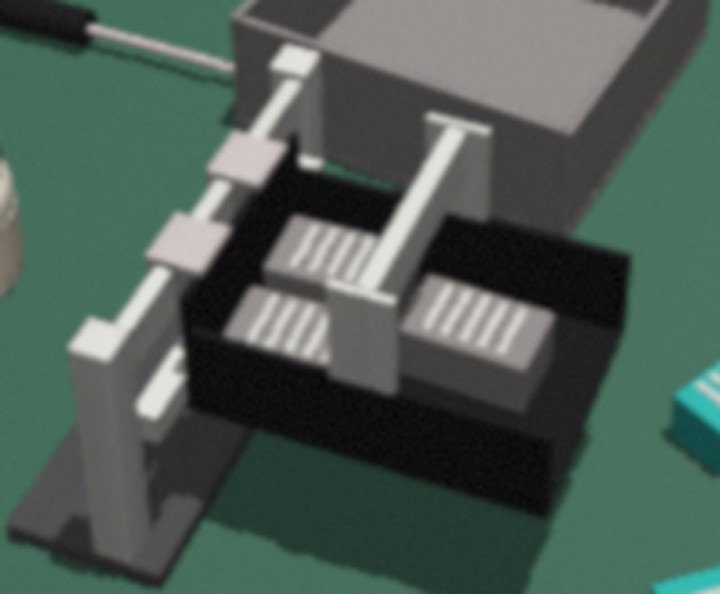

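The crops confirm three grey modules in the tray, two at the back and one in front of the bar. The bar ends are at (283,118) and (447,231) in crop 1, and at (457,126) and (362,291) in crop 2. The post tops are at (106,213) and (389,420) in crop 1, and at (295,61) and (95,340) in crop 2.

```bash
cat > h.py <<'E'
import numpy as np, cv2
from station import *
def ray(n,p):
    i=camera_info(n); K=i["intrinsics"]; T=i["T"]
    d=T[:3,:3]@np.array([(p[0]-K[0,2])/K[0,0],-(p[1]-K[1,2])/K[1,1],-1]); return T[:3,3],d
def onz(n,p,z):
    o,d=ray(n,p); return (o+d*(z-o[2])/d[2])[:2]
def tri(ps):
    A=0;b=0
    for n,p in ps:
        o,d=ray(n,p); d=d/np.linalg.norm(d); M=np.eye(3)-np.outer(d,d); A=A+M;b=b+M@o
    return np.linalg.solve(A,b)
E
python3 - <<'E'
from h import *
np.set_printoptions(precision=4,suppress=True)
c1=lambda u,v:(325+(u-1.5)/4,215+(v-1.5)/4); c2=lambda u,v:(185+(u-1.3)/3.6,250+(v-1.3)/3.6)
for nm,s,d,z in (("barR",(283,118),(457,126),.173),("barL",(447,231),(362,291),.173),("postR",(106,213),(295,61),.145),("postL",(389,420),(95,340),.145)):
    print(nm,onz("scene",c1(*s),z),onz("side",c2(*d),z),tri([("scene",c1(*s)),("side",c2(*d))]))
def quad(n,lo,hi,box,z):
    im=cv2.imread(f"pics/{n}0.png"); x,y,w,h=box; c=im[y:y+h,x:x+w].astype(int)
    g=c[...,1]-c[...,2]; m=((c.max(2)>=lo)&(c.max(2)<=hi)&(abs(g)<14)).astype(np.uint8)
    cs,_=cv2.findContours(m,0,2); k=max(cs,key=cv2.contourArea); k=cv2.convexHull(k)
    q=cv2.approxPolyDP(k,.04*cv2.arcLength(k,True),True)[:,0]+[x,y]
    P=np.array([onz(n,p,z) for p in q]); print(n,q.tolist(),P.tolist(),P.mean(0)); 
quad("scene",0,75,(165,140,115,90),.004); quad("side",0,60,(305,170,110,60),.004)
# tote: inner floor bright
quad("scene",150,255,(245,185,115,110),.005)
for n,ps in (("scene",[(247,236),(305,188),(358,236)]),("side",[(251,258),(302,209),(384,237),(345,286)])):
    print(n,[onz(n,p,.08) for p in ps])
E
```

```text
barR [0.4674 0.2246] [0.4648 0.2275] [0.4661 0.2239 0.17  ]
barL [0.4603 0.3388] [0.4579 0.339 ] [0.4589 0.3379 0.1711]
postR [0.5728 0.1837] [0.5698 0.1868] [0.5717 0.1829 0.1418]
postL [0.5602 0.3828] [0.5589 0.387 ] [0.56   0.3836 0.1426]
scene [[272, 177], [226, 225], [174, 192], [222, 147]] [[0.4507128569947988, -0.23198023382310717], [0.6510799968488088, -0.2017499994259595], [0.6806427437640776, -0.39388160356847], [0.4769549937151617, -0.4230119449916956]] [ 0.5648 -0.3127]
side [[315, 208], [332, 176], [406, 188], [395, 227]] [[0.6539919150600231, -0.22444801647352552], [0.6767150816484369, -0.39112312651992054], [0.4755001661586367, -0.4177020804098833], [0.4477583116365405, -0.23089037728010486]] [ 0.5635 -0.316 ]
scene [[305, 185], [359, 232], [298, 281], [245, 228]] [[0.40567224416680225, -0.1423685508808754], [0.41657972178495173, 0.07501804853088823], [0.6351362201968407, 0.06282856174180618], [0.6218257456023771, -0.15640821983145003]] [ 0.5198 -0.0402]
scene [array([ 0.6605, -0.0918]), array([ 0.4512, -0.0932]), array([0.465, 0.111])]
side [array([0.6496, 0.1053]), array([ 0.633 , -0.1003]), array([ 0.432 , -0.0771]), array([0.4491, 0.1047])]
```

```bash
cat >> h.py <<'E'
from scipy.spatial.transform import Rotation as R
def quat(yaw,tilt=0):
    # tray frame -> tool frame: tool y = tray x, tool z = -tray z
    B=np.array([[0,1,0],[1,0,0],[0,0,-1.]]).T
    M=R.from_euler('z',yaw)*R.from_euler('y',-tilt)*R.from_matrix(B)
    x,y,z,w=M.as_quat(); return np.array([w,x,y,z])
def tcp(pt,local,yaw,tilt=0):
    "TCP position that puts tray-frame point local at world pt"
    M=(R.from_euler('z',yaw)*R.from_euler('y',-tilt)).as_matrix()
    return np.array(pt)+M@(np.array([0,0,.069])-np.array(local))
E
python3 - <<'E'
from h import *
np.set_printoptions(precision=3,suppress=True)
for nm,p,y,t in (("tray",tcp((.462,.282,.158),(0,0,.088),.06),.06,0),
  ("tip45",tcp((.57,.005,.07),(-.085,0,.004),0,.8),0,.8),("tip60",tcp((.57,.005,.07),(-.085,0,.004),0,1.05),0,1.05),
  ("mat",tcp((.564,-.314,.004),(0,0,0),.15),.15,0)):
    print(nm,p,inverse_kinematics(p,quat(y,t)))
a=cv2.imread("pics/scene0.png")[170:300,235:370]; b=cv2.imread("pics/side0.png")[195:325,240:400]
k=dict(fx=2.9,fy=4,interpolation=cv2.INTER_CUBIC)
a=cv2.resize(a,(405,390),interpolation=2); b=cv2.resize(b,(390,317),interpolation=2)
o=np.zeros((390,800,3),np.uint8); o[:,:405]=a; o[:317,410:800]=b; cv2.imwrite("pics/c3.png",o)
E
```

```text
tray [0.462 0.282 0.139] [ 0.526  0.417  1.875 -0.     0.849  0.466]
tip45 [0.583 0.005 0.176] None
tip60 [0.556 0.005 0.176] None
mat [ 0.564 -0.314  0.073] [-0.526  0.64   1.662 -0.     0.84  -0.676]
```

View pics/c3.png

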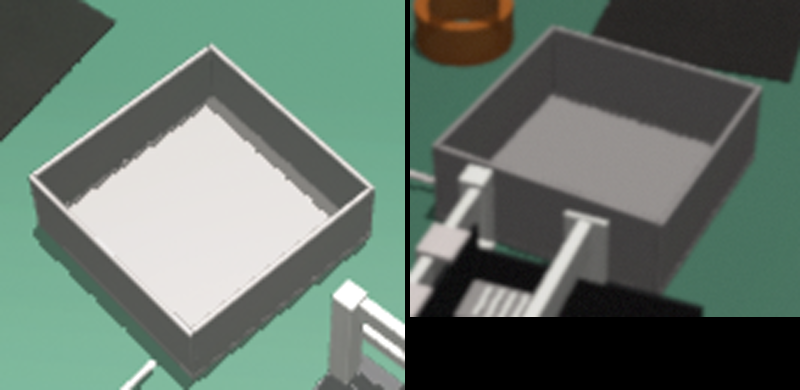

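The rim corners are clear in both views: scene (30,178), (211,45), (373,188), (191,333) and side (433,147), (553,28), (761,90), (664,222), in crop pixels.

```bash
python3 - <<'E'
from h import *
np.set_printoptions(precision=3,suppress=True)
S=[(30,178),(211,45),(373,188),(191,333)]; D=[(433,147),(553,28),(761,90),(664,222)]
P=np.array([onz("scene",(235+u/3,170+v/3),.08) for u,v in S]);Q=np.array([onz("side",(240+(u-410)/2.4375,195+v/2.4375),.08) for u,v in D])
print(P,P.mean(0));print(Q,Q.mean(0)); c=(P.mean(0)+Q.mean(0))/2; print(c)
for yaw in np.radians([-60,-90,-110,-130,60,90,110,130]):
  for t in (.5,.7,.9,1.05):
    m=c+ .03*np.array([np.cos(yaw),np.sin(yaw)])
    p=tcp((*m,.075),(-.085,0,.004),yaw,t); print(round(np.degrees(yaw)),t,p,inverse_kinematics(p,quat(yaw,t)))
  
E
```

```text
[[ 0.651 -0.111]
 [ 0.443 -0.1  ]
 [ 0.455  0.107]
 [ 0.659  0.094]] [ 0.552 -0.002]
[[ 0.657  0.099]
 [ 0.644 -0.107]
 [ 0.438 -0.095]
 [ 0.45   0.106]] [0.547 0.001]
[ 0.55  -0.001]
-60 0.5 [ 0.586 -0.064  0.173] [ 0.102  0.392  1.932 -0.713  0.733  1.669]
-60 0.7 [ 0.576 -0.047  0.179] [ 0.234  0.412  1.996 -1.024  0.808  2.049]
-60 0.9 [ 0.566 -0.028  0.182] [ 0.363  0.477  2.038 -1.243  0.956  2.354]
-60 1.05 [ 0.558 -0.015  0.181] None
-90 0.5 [ 0.55  -0.074  0.173] [ 0.113  0.441  1.848 -0.6    1.005  2.051]
-90 0.7 [ 0.55  -0.054  0.179] [ 0.238  0.501  1.83  -0.76   1.141  2.255]
-90 0.9 [ 0.55  -0.033  0.182] [ 0.344  0.588  1.798 -0.873  1.296  2.407]
-90 1.05 [ 0.55  -0.017  0.181] [ 0.41   0.668  1.767 -0.936  1.416  2.495]
-110 0.5 [ 0.525 -0.07   0.173] [ 0.1    0.472  1.792 -0.491  1.159  2.284]
-110 0.7 [ 0.532 -0.051  0.179] [ 0.205  0.556  1.723 -0.6    1.328  2.414]
-110 0.9 [ 0.539 -0.031  0.182] [ 0.289  0.659  1.648 -0.683  1.499  2.502]
-110 1.05 [ 0.544 -0.016  0.181] None
-130 0.5 [ 0.503 -0.057  0.173] [ 0.075  0.498  1.744 -0.366  1.283  2.517]
-130 0.7 [ 
[... 353 characters left out ...]
553  2.053  1.302  1.119 -2.538]
90 0.5 [0.55  0.073 0.173] [-0.158  0.441  1.847  0.587  1.024 -2.084]
90 0.7 [0.55  0.052 0.179] [-0.282  0.501  1.829  0.739  1.163 -2.28 ]
90 0.9 [0.55  0.031 0.182] [-0.387  0.589  1.797  0.847  1.318 -2.427]
90 1.05 [0.55  0.015 0.181] [-0.452  0.669  1.766  0.907  1.438 -2.511]
110 0.5 [0.525 0.068 0.173] [-0.144  0.472  1.792  0.476  1.174 -2.316]
110 0.7 [0.532 0.049 0.179] [-0.246  0.557  1.722  0.579  1.346 -2.44 ]
110 0.9 [0.539 0.029 0.182] [-0.328  0.66   1.647  0.658  1.517 -2.524]
110 1.05 [0.544 0.014 0.181] None
130 0.5 [0.503 0.056 0.173] None
130 0.7 [0.516 0.04  0.179] None
130 0.9 [0.529 0.024 0.182] None
130 1.05 [0.539 0.011 0.181] None
```

```bash
python3 - <<'E'
from h import *
np.set_printoptions(precision=3,suppress=True)
g=tcp((.4626,.2823,.158),(0,0,.088),.06); q=quat(.06)
command_gripper(1.0)
move_pose(g+[0,0,.15],q)
movel(g+[0,0,.02],q,v=.2); print(movel(g,q,v=.05,until_force=6),get_tcp_pos(),g)
f0=get_ft_force()
command_gripper(0.0); print(get_grip_width(),get_finger_force(),get_ft_force()-f0,get_time())
movel(g+[0,0,.012],q,v=.04); print(get_ft_force()-f0,get_finger_force())
movel(g+[0,0,.045],q,v=.06); wait(.2); print(get_ft_force()-f0,get_ft_torque(),get_grip_width(),get_time())
cv2.imwrite("pics/side1.png",read_camera("side")[150:450,150:450,::-1].repeat(2,0).repeat(2,1))
E
```

```text
False [0.463 0.282 0.139] [0.463 0.282 0.139]
0.11323111875587183 30.0006964802742 [-5.819  0.764  5.057] 4.5417
[-4.719 -0.98   0.09 ] 30.000549852848053
[ 0.78  -0.075 -3.08 ] [-0.047  0.169 -0.066] 0.10912508131068961 5.8917
```

View pics/side1.png

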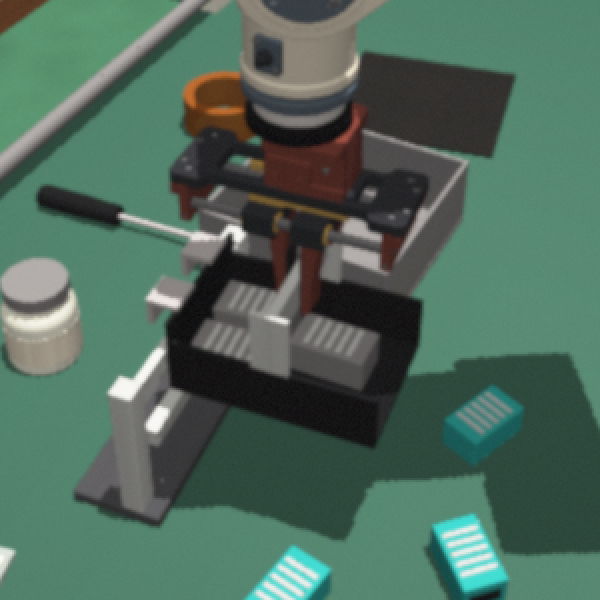

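The tray is clear of the rail and level. The hooks, at (170,290) and (215,250), are above the rail, and all three modules are still inside.

```bash
python3 - <<'E'
from h import *
np.set_printoptions(precision=3,suppress=True)
g=tcp((.4626,.2823,.158),(0,0,.088),.06); q=quat(.06)
u=np.array([np.cos(.06),np.sin(.06),0])
movel(g+[0,0,.045]-.085*u,q,v=.08)
movel(g+[0,0,.13]-.085*u,q,v=.12)
yaw=-np.pi/2-.06; c=np.array([.55,0.]); m=c+.035*np.array([np.cos(yaw),np.sin(yaw)])
P=lambda z,t: tcp((*m,z),(-.085,0,.004),yaw,t)
movel(P(.20,0),quat(yaw,0),v=.15)
print(get_time(),get_joint_pos(),get_ft_force())
movel(P(.125,0),quat(yaw,0),v=.1)
im=read_camera("scene"); cv2.imwrite("pics/scene1.png",im[120:360,200:520,::-1].repeat(2,0).repeat(2,1)); print(get_time())
E
```

```text
11.025 [-0.238  0.274  1.745  0.     1.123  1.392] [-0.157  0.935 -5.972]
11.975
```

View pics/scene1.png

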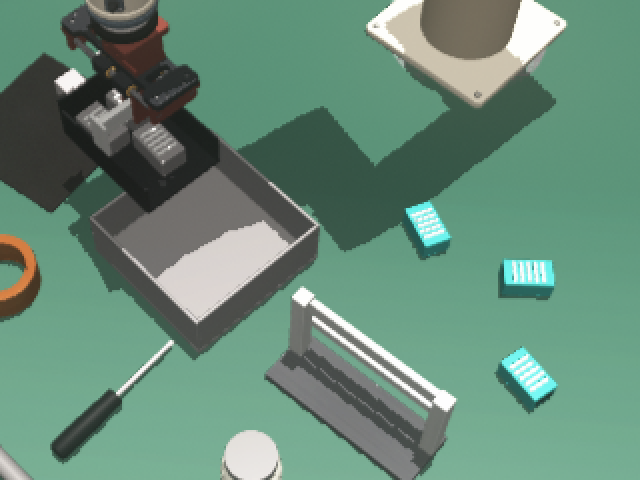

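The tray is level with its modules inside, and its mouth, at about (185,185), is over the tote. Now I'll tip it.

```bash
python3 - <<'E'
from h import *
np.set_printoptions(precision=3,suppress=True)
yaw=-np.pi/2-.06; c=np.array([.55,0.]); m=c+.035*np.array([np.cos(yaw),np.sin(yaw)])
P=lambda z,t: tcp((*m,z),(-.085,0,.004),yaw,t)
for t,z in ((.15,.1),(.3,.085),(.5,.075),(.7,.07),(.9,.07),(.98,.07)):
    movel(P(z,t),quat(yaw,t),v=.05)
    print(t,get_time(),get_ft_force())
wait(.7); print(get_ft_force(),get_joint_pos())
im=read_camera("scene"); cv2.imwrite("pics/scene2.png",im[120:360,200:520,::-1].repeat(2,0).repeat(2,1)); print(get_time())
E
```

```text
0.15 12.4583 [ 0.535  1.047 -5.006]
0.3 12.875 [-0.015 -0.426 -5.023]
0.5 13.4 [-0.152 -0.365 -4.303]
0.7 13.9583 [ 0.384  0.457 -3.199]
0.9 14.5333 [-0.342 -0.407 -3.216]
0.98 14.8583 [ 0.116  0.283 -2.673]
[ 0.251 -1.372 -2.587] [ 0.365  0.649  1.757 -0.878  1.386  2.471]
15.6083
```

View pics/scene2.png

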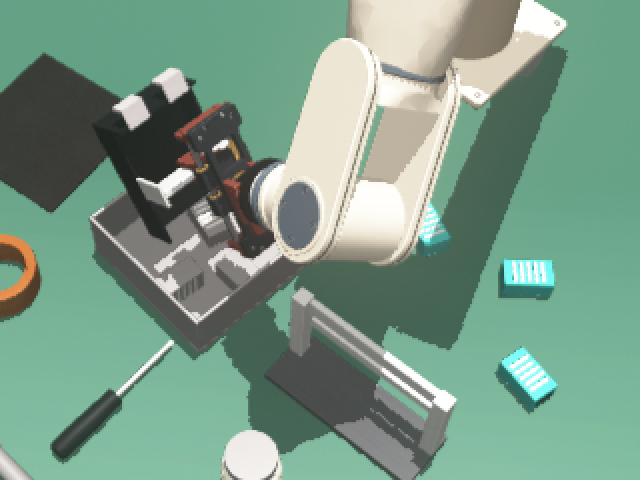

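The force is down to 2.6 N, about the empty tray's weight, and modules are visible in the tote. Next I'll raise the tray while still tilted, level it, check, and go to the mat.

```bash
python3 - <<'E'
from h import *
np.set_printoptions(precision=3,suppress=True)
yaw=-np.pi/2-.06; c=np.array([.55,0.]); m=c+.035*np.array([np.cos(yaw),np.sin(yaw)])
P=lambda z,t: tcp((*m,z),(-.085,0,.004),yaw,t)
movel(P(.16,.98),quat(yaw,.98),v=.06); print(get_ft_force())
for t in (.5,0): movel(P(.18,t),quat(yaw,t),v=.12)
mat=(.5642,-.3143); my=.15
p=tcp((*mat,.12),(0,0,0),my); print(inverse_kinematics(p,quat(my)))
movel(p,quat(my),v=.15); wait(.3)
print(get_ft_force(),get_grip_width(),get_time())
im=read_camera("scene"); cv2.imwrite("pics/scene3.png",im[120:360,140:460,::-1].repeat(2,0).repeat(2,1))
E
```

```text
[ 0.331  0.481 -2.718]
[-0.527  0.491  1.606 -0.     1.045 -0.677]
[-0.625  0.563 -2.496] 0.11474206693304763 20.775
```

View pics/scene3.png

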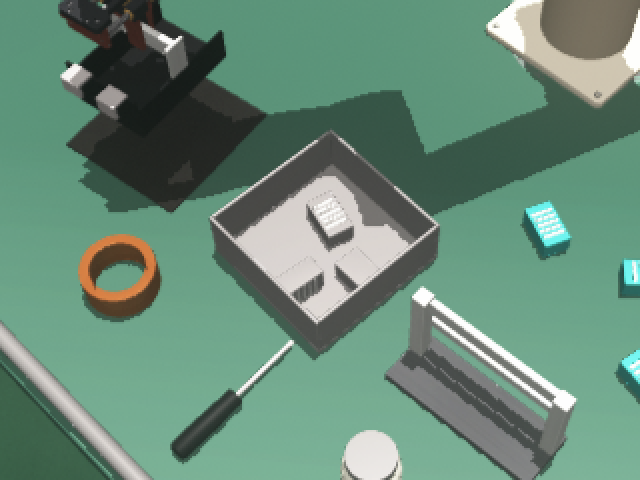

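All three modules are in the tote, at (330,215), (300,280) and (355,267). The tray is empty and above the mat.

```bash
python3 - <<'E'
from h import *
np.set_printoptions(precision=3,suppress=True)
mat=(.5642,-.3143); my=.15; q=quat(my)
D=lambda z: tcp((*mat,z),(0,0,0),my)
movel(D(.02),q,v=.1)
print(movel(D(-.002),q,v=.02,until_force=3),get_tcp_pos()-D(.004),get_ft_force())
wait(.3); command_gripper(0.5); wait(.2); z=get_tcp_pos()
movel(z+[0,0,.05],q,v=.08); movel(z+[0,0,.2],q,v=.2)
h=get_joint_pos(); h[0]+=.9; movej(h)
print(get_time())
im=read_camera("scene"); cv2.imwrite("pics/scene4.png",im[100:340,140:460,::-1].repeat(2,0).repeat(2,1)); cv2.imwrite("pics/side4.png",read_camera("side")[:,:,::-1])
E
```

```text
True [-0.  0. -0.] [ 0.588 -0.405  3.645]
27.65
```

View pics/scene4.png

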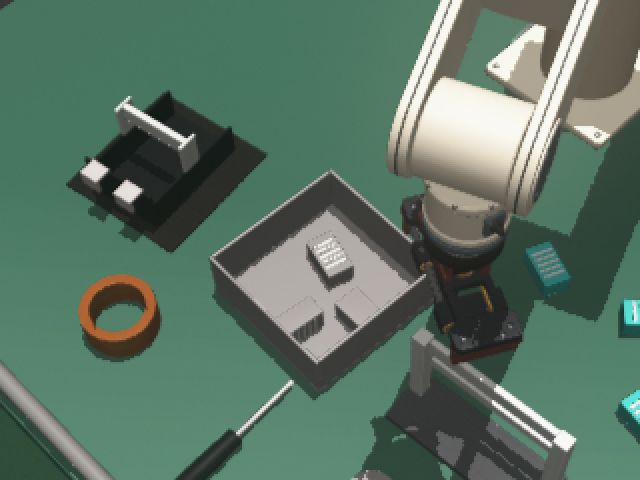

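The tray stands upright and empty on the mat, the gripper is clear, and the modules are in the tote. I'll do a quick numeric check of the centring and then hand in.

```bash
python3 - <<'E'
from h import *
p=onz("scene",(218.2,161),.107); print(p,get_tcp_pos(),get_time())
if np.hypot(*(p-[.5642,-.3143]))<.012: print(job_done())
E
```

```text
[ 0.56364048 -0.31289061] [0.59545757 0.24489686 0.27063804] 27.75
the job is handed in; nothing more can be done
None
```

The job is handed in at 27.8 s of the 61 s allowed: all three modules are in the tote, the empty tray stands upright within about 2 mm of the mat's centre, and the arm never went near the jar, tape roll or screwdriver.

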